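# Set and lock the portion guide of a cheese portioner

## Task

Set the cheese portioner for the next sixth of the wheel: without gripping the lever, push its black upright tab round the arc until the ring's black pointer stands on the red mark of the scale. Then push the blue latch plate fully in towards the ring so that the ring is locked there. Leave the cheese wheel and everything else on the counter where it is, and end with the arm clear.

Things in the scene. Friction and masses are not known exactly. Their poses are not given: they have to be found in the camera images.
- portioner: Round stainless portioner fixed on the counter: base disc 360 mm across, 22 mm high, with a rotating notched ring on it (300 mm across, top 35 mm above the counter). Origin on the ring's vertical axis at counter level, z up; it stands shifted and turned from run to run. Azimuths below are about this axis, anticlockwise seen from above, from the portioner's own +x axis.
- ring_centre (a point): Centre of the fixed white cutting board inside the ring (224 mm across, top 38 mm above the counter), on the ring's axis; the cheese wheel lies on it.
- portion_ring (a joint): Turn of the ring, rad, growing anticlockwise seen from above, stops at 0 and 1.75. Pointer at azimuth 180 degrees + this value, lever 15 degrees behind it (165 degrees + value). Pointer on the red mark at 1.047. Starts at 0.05 to 0.45, so push anticlockwise. Friction (0.25 N m, 1.2 N at the tab) holds the ring where it is left; it does not coast.
- pointer_tip (a point): Tip of the black pointer on the ring, 160 mm from the axis, 36 mm above the counter. In line with it the ring carries an upright slotted steel knife guide, 121 mm from the axis, reaching 97 mm above the counter.
- red_mark (a point): Middle of the red mark, at azimuth 240 degrees, 160 mm from the axis, 23 mm above the counter. The scale is on the base's outer collar, azimuth 180 to 280 degrees: this one broad red mark (10 mm wide, 23 mm long, radial), thin dark marks at 202.5, 216, 225 and 270, and fine ticks.
- lever_tab (a point): Middle of the lever's upright tab, 214 mm from the ring axis, 54 mm above the counter: a radial steel plate with a black grip plate on either side (touching both = gripping), 16 mm thick in all, 34 mm long radially (197 to 231 mm from the axis), 30 to 80 mm above the counter. Push on its clockwise side. Around it is bare counter; a flat bar 37 mm up joins it to the ring.
- latch (a joint): Inward travel of the index latch, m: 0 fully out (at the start), 0.012 fully in. Slides along the radius towards the ring axis with about 2 N of friction and stays where it is left. Its nose enters a notch of the ring when the pointer stands on a mark, and centres the ring if it is up to 6 mm off; elsewhere the ring's rim stops it after 3 to 5 mm. It is only pushed.
- latch_plate (a point): Middle of the outer face of the blue latch plate, 38 mm above the counter, at azimuth 125 degrees, 206 mm from the ring axis when out and 194 mm when in. The plate is upright, square to the radius, 36 mm wide, 6 mm thick, from 15 to 61 mm above the counter, with bare counter outside it.
- wheel: Loose cheese wheel on the white board, 190 mm across, 55 mm high (top 93 mm above the counter), with one sixth already cut out. Origin under its centre.
- wedge: Loose cut wedge of cheese on the wooden board at the left, about 95 x 95 x 55 mm. Origin under it.
- goat_cheese: Small white round cheese, 68 mm across, 30 mm high, on the counter near the latch side of the portioner. Origin under its centre.
- honey_jar: Amber jar with brass lid, 64 mm across, 74 mm high. Origin under its centre.
- tasting_bowl: Terracotta bowl, 100 mm across, 40 mm high. Origin under its centre.
- cheese_knife: Cheese knife lying on the counter, 260 mm long, wooden handle, steel blade. Origin near the middle, at counter level.

How it is judged:
By the outcome, as a careful person would: the job done as asked, in the order asked, and still so for the second after the job is handed in, with the robot touching nothing.
It also fails if it takes over 54 s, if anything falls off the work surface, if the arm or the gripper's body presses on something with over 40 N, if the wrist force passes 120 N, or if a joint passes its speed limit or range.

## Robot

A 6-joint arm with a two-finger parallel gripper is mounted at the origin on the work surface. World frame = base frame: x ahead of the robot, y to its left, z up, the work surface at z = 0. Lengths are in m, angles in degrees, forces in N, time in s.
With the tool pointing down it reaches from about 0.4 to 0.825 m from the base axis. Payload 7 kg.
Tool frame: the origin (TCP) lies on the centre line of the jaws, within the pads' length; the fingertips stand 14 mm ahead of it and the grasp point (between the pads) lies 5 mm behind it; z points along the fingers, x is the direction in which the jaws open and shut, and the axes are right-handed (so a half turn about z gives the same grasp; the last joint's range is limited). The gripper opens to 88 mm and grips with 3 to 60 N. Pads are 19 mm wide; open, the fingers measure 130 mm over their backs; the gripper's body (78 mm by 193 mm) begins 47 mm behind the grasp point.
Start: joints at [-55.056, 20.546, 0.682, 0, -70.136, -16.507], TCP at [0.213, -0.64, 0.241] pointing down, gripper open.
Joint ranges: [-176.03, 176.03], [-82.01, 121.73], [-58.28, 71.71], [-173.87, 95.51], [-174.79, -0.11], [-173.66, 173.66]. Speed limits (degrees/s): [136.94, 136.94, 172.46, 180, 180, 180].

## Interface

Orientations are given as [roll, pitch, yaw] about the fixed x, y, z axes, in that order (R = Rz(yaw) Ry(pitch) Rx(roll)).
In Python, from plant import * gives the robot as it stands.
- The arm moves only by the shell command python3 -m handwheel 'ROWS' [OPENING]. ROWS is JSON, a list of rows, each a list of 2 entries, a list of its own where there are three numbers: the shift along the tool's x, y, z each as a share of 0.2 m, from -1 to 1, then the turn, a rotation vector about the tool's x, y, z each as a share of 360 degrees, from -1 to 1. In form: [[[tx, ty, tz], [ax, ay, az]], ...]. A call has 1 to 5 rows; each row is the pose to reach, as a shift and turn from the pose commanded when the call began, along the tool's axes at that moment, turning the shorter way round; what a row does not reach only later rows make up. A row lasts 1/12 s, in which the tool goes at most 41.7 mm and 7.16 degrees, less where a joint would pass 70% of its speed; a pose out of reach is approached as far as the arm can. A call with a number of a shift or a turn outside -1 to 1 is refused whole. A call with a gripper value outside its range is refused whole. OPENING is the closure, from -1 (fully open) to 1 (shut), set as the call begins (- or left out, the last holds). The fingers move at their own pace and stop on an object; the grip force is fixed at half the most. Time passes only in rows, so rows that repeat a pose let the fingers close. It gives the time, the measured TCP pose, the force and the opening at its end, in the units of the state.
- get_obs(): the state, without advancing time (a new reading comes with each control period).
- snapshot(name): name is "scene" or "top"; returns a dict with "color" (400x640x3 uint8, red, green, blue), "z_map" (400x640 float32, m along the optical axis (not along the pixel's ray), 0 where there is no reading), "intrinsics" (3x3 intrinsics, pixels), "rvec" (rotation vector, rad) and "tvec" (3), from world to camera coordinates, as OpenCV has them. Camera axes: x right, y down, z forward; pixel columns grow to the right and rows downward; lengths in m; the calibration is good to about 2 mm. A picture is of the moment at which its call begins.
- close_job(): hands the job in, once; it reports no verdict.
The state is a dict: "clock": time; "joint_pos": joint angles; "qvel": joint speeds; "tau": joint torques, N m; "tool_pos": TCP position; "orientation": TCP orientation; "force": force on the tool from outside, world axes, zero at the start; "moment": the same for the moment, N m; "opening": finger opening in m.
Only numpy, scipy, OpenCV 4.12 (cv2) and the standard library are available. Lean on these libraries where they do the work, as an engineer would, in place of code of your own. Each camera call takes 0.05 s, during which the arm holds its last target. There are 200 camera calls.

## Working session

There is one attempt and no reset: what is moved stays moved. The work goes in short steps, Python scripts to look and compute and a shell command to move; the robot and the scene stay as the last step left them, time stands still between calls to the robot, and variables do not carry over. Pictures are saved under pics/ and viewed, about 8 in all and at most 12, crops included, and the job is handed in when it is done.

```bash
mkdir -p pics; ls; cat > h.py <<'E'
from plant import *
import numpy as np, cv2, pickle
from scipy.spatial.transform import Rotation as R
def grab(name,tag):
    s=snapshot(name); pickle.dump(s,open(f'{tag}.pkl','wb')); cv2.imwrite(f'pics/{tag}.png',s['color'][:,:,::-1]); return s
def cam(s):
    M=R.from_rotvec(np.ravel(s['rvec'])).as_matrix(); return M,-M.T@np.ravel(s['tvec'])
def ray(s,uv,z):
    M,c=cam(s); uv=np.atleast_2d(uv).astype(float)
    d=np.c_[uv,np.ones(len(uv))]@np.linalg.inv(s['intrinsics']).T@M
    return c+d*((z-c[2])/d[:,2])[:,None]
def cloud(s):
    M,c=cam(s); h,w=s['z_map'].shape; u,v=np.meshgrid(np.arange(w),np.arange(h))
    d=np.stack([u,v,np.ones_like(u)],-1)@np.linalg.inv(s['intrinsics']).T
    return (d*s['z_map'][...,None])@M+c
def proj(s,P):
    return cv2.projectPoints(np.atleast_2d(P).astype(float),np.ravel(s['rvec']),np.ravel(s['tvec']),s['intrinsics'],None)[0][:,0]
E
python3 - <<'E'
from h import *
print(get_obs())
for n in('top','scene'):
    s=grab(n,n+'0'); print(n,cam(s)[1],s['intrinsics'].tolist())
E
```

```text
pics
{'clock': 0.0, 'joint_pos': array([-5.50556612e+01,  2.05905939e+01,  6.34438464e-01, -1.85698453e-02,
       -7.01366343e+01, -1.65067656e+01]), 'qvel': array([ 0.07301187, -0.03329054,  0.0049361 ,  0.09625895,  0.1275368 ,
        0.01933508]), 'tau': array([-4.81436982e-04, -5.82714915e+01,  2.93051952e+01,  6.99681357e+00,
        6.84410290e-03, -1.57301256e-04]), 'tool_pos': array([ 0.21330359, -0.63992392,  0.2396421 ]), 'orientation': array([-1.79990371e+02, -9.39258257e-02,  1.08431242e+02]), 'force': array([ 0.75102404, -0.21040671, -0.73793119]), 'moment': array([ 0.03669237, -0.04007094, -0.03237766]), 'opening': 0.08743490336064526}
top [0.47940218 0.09995237 1.22231543] [[435.96056912683076, 0.0, 319.7783142543201], [0.0, 435.96056912683076, 197.96746672037457], [0.0, 0.0, 1.0]]
scene [0.94419742 0.69292798 1.08694397] [[446.84165029393546, 0.0, 320.33177254965733], [0.0, 446.84165029393546, 200.72519948964478], [0.0, 0.0, 1.0]]
```

View pics/top0.png

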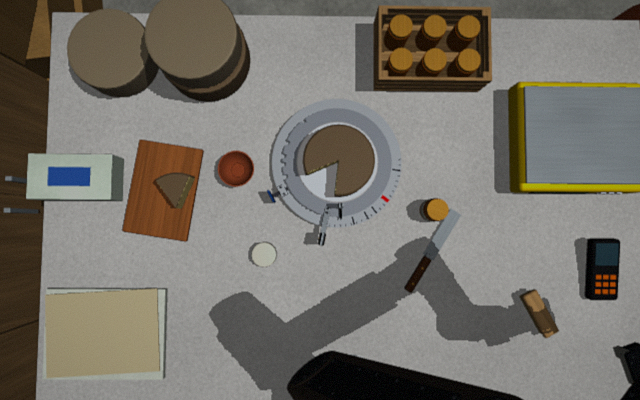

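View pics/scene0.png

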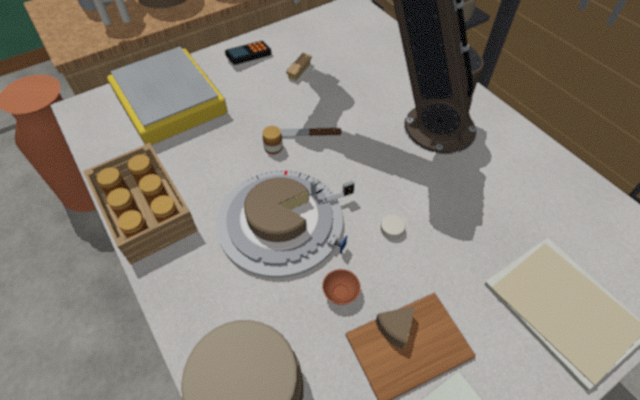

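The top view shows the portioner centred near (336,163), with the red mark at (385,199), the blue latch at (269,197) and the lever tab at (321,236). The goat cheese is at (263,254) and the bowl at (236,168). The scene view agrees: tab at (348,188), latch at (343,243).

```bash
python3 - <<'E'
from h import *
s=pickle.load(open('top0.pkl','rb')); s2=pickle.load(open('scene0.pkl','rb'))
P=cloud(s); c0=ray(s,(336,163),.03)[0]
rr=np.hypot(P[...,0]-c0[0],P[...,1]-c0[1])
# base rim by height: outermost points > 12 mm
m=((P[...,2]>.013)&(P[...,2]<.03)&(rr<.2)&(rr>.15)).astype(np.uint8)
uv=np.argwhere(m)[:,::-1]
pts=ray(s,uv,.022)[:,:2]; 
c=c0[:2].copy()
from scipy.optimize import least_squares
for _ in range(4):
    a=np.arctan2(*(pts-c).T[::-1]); r=np.hypot(*(pts-c).T); k=((a+np.pi)/(2*np.pi)*60).astype(int)
    o=np.array([pts[np.where(k==i)[0][np.argmax(r[k==i])]] for i in range(60) if (k==i).any()])
    f=least_squares(lambda x:np.hypot(*(o-x[:2]).T)-x[2],[*c,.18],loss='soft_l1',f_scale=.002); c=f.x[:2]
print('centre',f.x,'n',len(o),'rms',np.sqrt(np.mean(f.fun**2)))
def hsv(s): return cv2.cvtColor(s['color'],cv2.COLOR_RGB2HSV)
for s_,n in((s,'top'),(s2,'scene')):
    H=hsv(s_); near=np.hypot(*(cloud(s_)[...,:2]-c).transpose(2,0,1))<.26
    red=near&((H[...,0]<6)|(H[...,0]>174))&(H[...,1]>150)&(H[...,2]>80)
    blue=near&(abs(H[...,0].astype(int)-112)<12)&(H[...,1]>110)
    for nm,m,z in(('red',red,.023),('blue',blue,.05)):
        k,l,st,ce=cv2.connectedComponentsWithStats(m.astype(np.uint8))
        for i in range(1,k):
            if st[i,4]<3: continue
            p=ray(s_,ce[i],z)[0][:2]-c
            print(n,nm,st[i],ce[i].round(1),'r',np.hypot(*p).round(4),'az',np.degrees(np.arctan2(p[1],p[0])).round(1),'cloud',cloud(s_)[l==i].mean(0).round(3))
for n,s_,b in(('topc',s,(250,110,160,150)),('scc',s2,(270,140,110,120))):
    x,y,w,h=b; cv2.imwrite(f'pics/{n}.png',cv2.resize(s_['color'][y:y+h,x:x+w,::-1],None,fx=5,fy=5,interpolation=cv2.INTER_CUBIC)[:600,:800])
E
```

```text
centre [0.64928505 0.03653262 0.179398  ] n 60 rms 0.003859027548232309
top red [381 196   8   6  24] [384.7 198.3] r 0.1681 az -126.8 cloud [ 0.549 -0.098  0.021]
top blue [267 191   8  11  32] [270.8 196.1] r 0.2026 az 119.1 cloud [0.55  0.213 0.058]
scene red [285 172   2   2   3] [285.3 172.3] r 0.1711 az -126.1 cloud [ 0.549 -0.1    0.026]
scene blue [340 238   6  12  30] [342.5 243.5] r 0.2013 az 117.1 cloud [0.56  0.219 0.057]
```

View pics/topc.png

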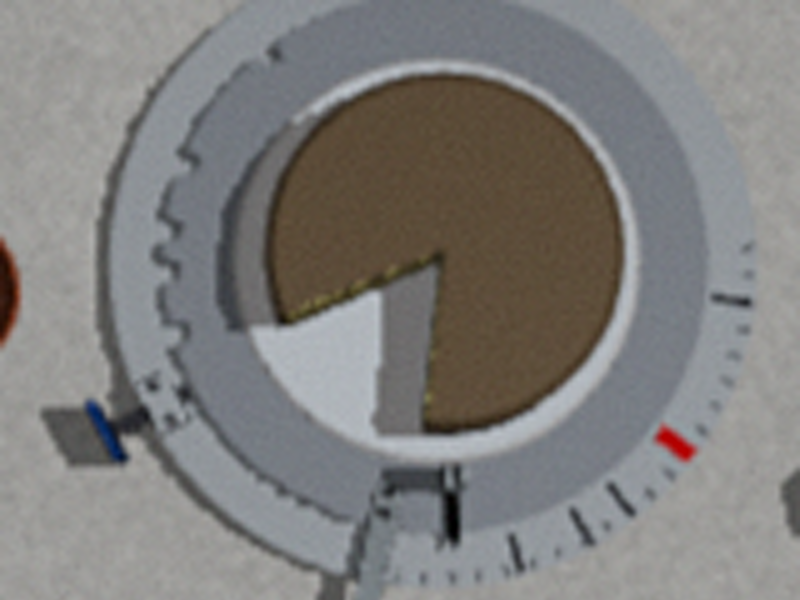

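The crop shows the rim, ring and board circles clearly, with the red mark at crop (677,443), the latch plate at (107,432) and the lever bar at (372,560). The red mark's radius comes out at 168 mm where it must be 160 mm, so the centre fit is off. I'll refit it from edge circles and the scale marks.

```bash
python3 - <<'E'
from h import *
from scipy.optimize import least_squares
s=pickle.load(open('top0.pkl','rb'))
g=cv2.cvtColor(s['color'],cv2.COLOR_RGB2GRAY)
E=cv2.Canny(cv2.GaussianBlur(g,(3,3),0),15,40)
uv=np.argwhere(E)[:,::-1]; cs=[]
for z,r in((.022,.18),(.035,.15),(.038,.112)):
    p=ray(s,uv,z)[:,:2]; best=None
    for x in np.arange(.62,.69,.002):
        for y in np.arange(.01,.08,.002):
            n=(abs(np.hypot(*(p-[x,y]).T)-r)<.002).sum()
            if best is None or n>best[0]: best=(n,x,y)
    c=np.array(best[1:])
    for _ in range(5):
        o=p[abs(np.hypot(*(p-c).T)-r)<.004]
        f=least_squares(lambda x:np.hypot(*(o-x[:2]).T)-x[2],[*c,r],loss='soft_l1',f_scale=.001); c=f.x[:2]
    print(z,best,f.x.round(4),len(o)); cs.append(c)
for c in cs:
  for n,u,z in(('red',(384.9,198.3),.023),('blue',(270.8,196.1),.06)):
    p=ray(s,u,z)[0][:2]-c; print(n,np.hypot(*p).round(4),np.degrees(np.arctan2(p[1],p[0])).round(2)%360)
P=cloud(s)
m=(np.hypot(P[...,0]-cs[0][0],P[...,1]-cs[0][1])<.26)
r=np.hypot(P[...,0]-cs[0][0],P[...,1]-cs[0][1])
q=m&(r>.19)&(P[...,2]>.06)
for a in P[q]: 
    d=a[:2]-cs[0]; print(a.round(3),np.hypot(*d).round(3),(np.degrees(np.arctan2(d[1],d[0]))%360).round(1))
E
```

```text
0.022 (np.int64(305), np.float64(0.65), np.float64(0.036000000000000004)) [0.6496 0.0362 0.1793] 446
0.035 (np.int64(253), np.float64(0.648), np.float64(0.036000000000000004)) [0.6483 0.0356 0.1496] 378
0.038 (np.int64(193), np.float64(0.65), np.float64(0.034)) [0.6488 0.0346 0.1109] 285
red 0.1684 233.17000000000002
blue 0.2023 119.39
red 0.1671 233.4
blue 0.2023 118.97
red 0.1666 233.05
blue 0.2034 118.96
[ 0.885 -0.069  0.098] 0.258 336.0
[ 0.885 -0.071  0.099] 0.259 335.4
[ 0.884 -0.074  0.101] 0.259 334.9
[ 0.882 -0.069  0.099] 0.255 335.7
[ 0.883 -0.072  0.097] 0.257 335.2
[ 0.882 -0.074  0.101] 0.257 334.6
[ 0.882 -0.077  0.099] 0.259 334.1
[ 0.882 -0.079  0.1  ] 0.26 333.6
[ 0.885 -0.068  0.083] 0.258 336.0
[ 0.88  -0.069  0.099] 0.253 335.5
[ 0.879 -0.071  0.1  ] 0.254 334.9
[ 0.88  -0.074  0.097] 0.256 334.4
[ 0.88  -0.077  0.098] 0.257 333.9
[ 0.88  -0.079  0.098] 0.258 333.3
[ 0.88  -0.082  0.098] 0.259 332.8
[ 0.879 -0.084  0.101] 0.259 332.3
[ 0.884 -0.069  0.079] 0.257 335.8
[ 0.877 -0.069  0.098] 0.251 335.2
[ 0.876 -0.071  0.1  ] 0.251 334.7
[ 0.876 -0.074  0.102] 0.
[... 8835 characters left out ...]
0.432 0.083 0.073] 0.222 167.7
[0.433 0.081 0.079] 0.222 168.4
[0.432 0.078 0.077] 0.221 169.0
[0.432 0.076 0.072] 0.221 169.7
[0.432 0.073 0.075] 0.22 170.4
[0.43  0.086 0.071] 0.226 167.2
[0.43  0.083 0.073] 0.225 167.9
[0.43  0.081 0.076] 0.224 168.5
[0.43  0.078 0.078] 0.224 169.2
[0.43  0.076 0.075] 0.223 169.8
[0.43  0.073 0.077] 0.223 170.5
[0.427 0.086 0.078] 0.228 167.4
[0.427 0.083 0.073] 0.228 168.0
[0.427 0.081 0.079] 0.227 168.6
[0.427 0.078 0.079] 0.226 169.3
[0.427 0.076 0.072] 0.226 170.0
[0.427 0.073 0.075] 0.225 170.6
[0.425 0.083 0.077] 0.23 168.1
[0.425 0.081 0.079] 0.229 168.8
[0.425 0.078 0.079] 0.229 169.4
[0.425 0.076 0.074] 0.228 170.1
[0.425 0.073 0.077] 0.228 170.7
```

Centre is (0.649, 0.0355) and the fitted radii match what they should be. Yaw is about -6.4°: red sits at world azimuth 233.2° and blue at 119°. The tab is at azimuth 169.0°, r 197–230, z 80 mm, so the ring is at about 0.18 rad. The lever goal is about 218.2°. I'll move across high up and shut the gripper on the way, aiming for a point above the clockwise side of the tab.

```bash

python3 -m handwheel '[[[0.14,0.155,0],[0,0,0]],[[0.28,0.31,0],[0,0,0]],[[0.42,0.465,0],[0,0,0]],[[0.56,0.62,0],[0,0,0]],[[0.69,0.775,0],[0,0,0]]]' 1
python3 -m handwheel '[[[0.14,0.155,0],[0,0,0]],[[0.28,0.31,0],[0,0,0]],[[0.42,0.465,0],[0,0,0]],[[0.56,0.62,0],[0,0,0]],[[0.69,0.775,0],[0,0,0]]]'
python3 -m handwheel '[[[0.18,0.08,0],[0,0,0]],[[0.36,0.16,0],[0,0,0]],[[0.55,0.24,0],[0,0,0]],[[0.73,0.33,0],[0,0,0]],[[0.92,0.41,0],[0,0,0]]]'
python3 -m handwheel '[[[0.18,0.08,0],[0,0,0]],[[0.36,0.16,0],[0,0,0]],[[0.55,0.24,0],[0,0,0]],[[0.73,0.33,0],[0,0,0]],[[0.92,0.41,0],[0,0,0]]]'
python3 -m handwheel '[[[0,0,0],[0,0,-0.018]],[[0,0,0],[0,0,-0.035]],[[0,0,0],[0,0,-0.052]],[[0,0,0],[0,0,-0.069]],[[0,0,0],[0,0,-0.085]]]'
python3 -m handwheel '[[[0,0,0],[0,0,-0.018]],[[0,0,0],[0,0,-0.035]],[[0,0,0],[0,0,-0.052]],[[0,0,0],[0,0,-0.069]],[[0,0,0],[0,0,-0.084]]]'
cat >> h.py <<'E'
C=np.array([.649,.0355])
def goto(x,y,z,yaw):
    o=get_obs(); M=R.from_euler('xyz',o['orientation'],degrees=True)
    d=M.inv().apply(np.array([x,y,z])-o['tool_pos']); t=(M.inv()*R.from_euler('xyz',[180,0,yaw],degrees=True)).as_rotvec(degrees=True)
    print('t',o['clock'],'at',o['tool_pos'].round(4),o['orientation'].round(2),'F',np.round(o['force'],1),'open',round(o['opening'],4)); print('shares',(d/.2).round(4),(t/360).round(4),'mm',(d*1e3).round(1),'deg',t.round(2))
def lever(phi,off,z=.064,rad=.214):
    a=np.radians(phi); p=C+rad*np.array([np.cos(a),np.sin(a)])-off*np.array([-np.sin(a),np.cos(a)]); goto(*p,z,phi)
E
python3 - <<'E'
from h import *
lever(169,.045)
s=pickle.load(open('top0.pkl','rb')); print('goat',ray(s,(263,254),.03),'bowl',ray(s,(236,168),.04))
E
```

```text
clock: 0.52
tool_pos: [0.317, -0.4585, 0.2402]
orientation: [-180.0, -0.0, 108.4]
force: [1.7, 0.2, -0.3]
opening: 0.0599
clock: 0.93
tool_pos: [0.4205, -0.2784, 0.2406]
orientation: [180.0, -0.0, 108.4]
force: [0.9, -1.1, -0.3]
opening: 0.0265
clock: 1.35
tool_pos: [0.4396, -0.0781, 0.2406]
orientation: [180.0, 0.0, 108.4]
force: [1.1, 0.6, 0.1]
opening: 0.0003
clock: 1.77
tool_pos: [0.4591, 0.1225, 0.2407]
orientation: [180.0, -0.0, 108.5]
force: [1.8, -1.1, 0.5]
opening: 0.0006
clock: 2.18
tool_pos: [0.4591, 0.1206, 0.2402]
orientation: [-180.0, -0.0, 139.4]
force: [0.5, -0.8, -0.7]
opening: 0.0003
clock: 2.6
tool_pos: [0.4592, 0.1204, 0.2403]
orientation: [-180.0, -0.0, 169.6]
force: [-0.1, -0.5, -0.4]
opening: 0.0007
t 2.6 at [0.4592 0.1204 0.2403] [-1.7998e+02 -3.0000e-02  1.6959e+02] F [-0.1 -0.5 -0.4] open 0.0007
shares [ 0.057  -0.0097  0.8814] [-0.0001 -0.0001  0.0016] mm [ 11.4  -1.9 176.3] deg [-0.02 -0.03  0.59]
goat [[0.39455028 0.23465773 0.03      ]] bowl [[0.62742096 0.30990541 0.04      ]]
```

```bash

python3 -m handwheel '[[[0.03,0,0.18],[0,0,0.002]],[[0.06,0,0.36],[0,0,0.002]],[[0.06,0,0.54],[0,0,0.002]],[[0.06,0,0.72],[0,0,0.002]],[[0.06,0,0.88],[0,0,0.002]]]'
python3 -m handwheel '[[[0,-0.02,0],[0,0,0]],[[0,-0.05,0],[0,0,0]],[[0,-0.08,0],[0,0,0]],[[0,-0.1,0],[0,0,0]],[[0,-0.1,0],[0,0,0]]]'
python3 - <<'E'
from h import *
lever(169,.0175)
s=grab('scene','scene1'); cv2.imwrite('pics/s1c.png',cv2.resize(s['color'][110:260,250:450,::-1],None,fx=4,fy=4,interpolation=cv2.INTER_CUBIC))
E
```

```text
clock: 3.02
tool_pos: [0.4469, 0.1224, 0.0629]
orientation: [180.0, -0.0, 168.6]
force: [0.5, 0.9, -0.3]
opening: 0.0004
clock: 3.43
tool_pos: [0.4444, 0.1029, 0.0664]
orientation: [179.9, 0.1, 168.5]
force: [0.6, -0.1, -0.5]
opening: 0.0004
t 3.4333 at [0.4444 0.1029 0.0664] [1.7986e+02 1.3000e-01 1.6851e+02] F [ 0.6 -0.1 -0.5] open 0.0004
shares [ 0.001  -0.0481  0.012 ] [ 0.0004  0.0004 -0.0014] mm [ 0.2 -9.6  2.4] deg [ 0.14  0.13 -0.49]
```

View pics/s1c.png

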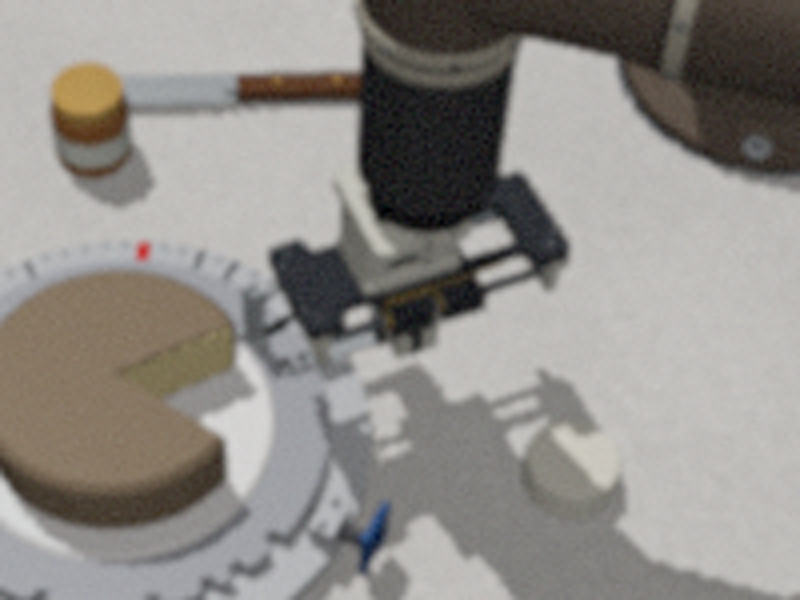

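The fingertips stand beside the tab on its clockwise side, near crop (410,335), and the rest of the counter is undisturbed. Next I'll make contact and push three arcs of 12.5° each.

```bash

python3 -m handwheel '[[[0,-0.015,0],[0,0,0]],[[0,-0.03,0],[0,0,0]],[[0,-0.04,0],[0,0,0]],[[0,-0.05,0],[0,0,0]]]'
for i in 1; do python3 -m handwheel '[[[0.003,-0.047,0],[0,0,-0.007]],[[0.003,-0.094,0],[0,0,-0.014]],[[0.002,-0.14,0],[0,0,-0.021]],[[-0.001,-0.187,0],[0,0,-0.028]],[[-0.006,-0.234,0],[0,0,-0.035]]]'; done
python3 - <<'E'
from h import *
lever(181,.0175)
E
```

```text
clock: 3.82
tool_pos: [0.4419, 0.0934, 0.0649]
orientation: [180.0, 0.0, 168.6]
force: [-0.2, 1.4, 0.6]
opening: 0.0004
clock: 4.23
tool_pos: [0.4341, 0.0473, 0.0648]
orientation: [180.0, 0.1, -178.7]
force: [1.1, 2.2, 0.3]
opening: 0.0006
t 4.2333 at [0.4341 0.0473 0.0648] [ 1.7996e+02  7.0000e-02 -1.7868e+02] F [1.1 2.2 0.3] open 0.0006
shares [-0.0033  0.01    0.004 ] [0.0001 0.0002 0.0009] mm [-0.7  2.   0.8] deg [0.04 0.07 0.32]
```

```bash

python3 -m handwheel '[[[0.003,-0.047,0],[0,0,-0.007]],[[0.003,-0.094,0],[0,0,-0.014]],[[0.002,-0.14,0],[0,0,-0.021]],[[-0.001,-0.187,0],[0,0,-0.028]],[[-0.006,-0.234,0],[0,0,-0.035]]]'
python3 -m handwheel '[[[0.003,-0.047,0],[0,0,-0.007]],[[0.003,-0.094,0],[0,0,-0.014]],[[0.002,-0.14,0],[0,0,-0.021]],[[-0.001,-0.187,0],[0,0,-0.028]],[[-0.006,-0.234,0],[0,0,-0.035]]]'
python3 - <<'E'
from h import *
lever(206.5,.0175)
s=grab('scene','scene2'); t=grab('top','top2')
a=cv2.resize(s['color'][110:260,220:400,::-1],None,fx=4,fy=4,interpolation=cv2.INTER_CUBIC)[:300]
a=cv2.resize(s['color'][130:240,240:380,::-1],(560,440),interpolation=cv2.INTER_CUBIC)
b=cv2.resize(t['color'][150:260,290:410,::-1],(480,440),interpolation=cv2.INTER_CUBIC)
cv2.imwrite('pics/m2.png',cv2.resize(np.hstack([a,b]),(800,338)))
E
```

```text
clock: 4.65
tool_pos: [0.4363, 0.0004, 0.0648]
orientation: [180.0, 0.1, -166.1]
force: [1.1, 0.6, 0.9]
opening: 0.0004
clock: 5.07
tool_pos: [0.4484, -0.045, 0.0647]
orientation: [180.0, 0.0, -153.5]
force: [-0.0, 2.1, 0.4]
opening: 0.0003
t 5.0667 at [ 0.4484 -0.045   0.0647] [ 1.800e+02  4.000e-02 -1.535e+02] F [-0.   2.1  0.4] open 0.0003
shares [-0.0071 -0.0001  0.0034] [ 0.      0.0001 -0.    ] mm [-1.4 -0.   0.7] deg [ 0.    0.04 -0.  ]
```

View pics/m2.png

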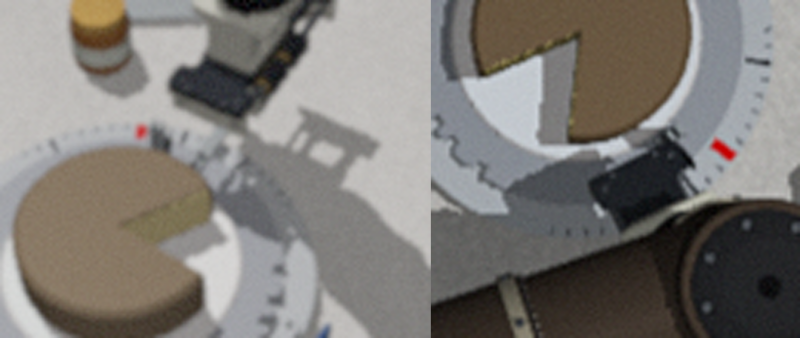

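The ring follows the push, with contact at about 2 N, and the pointer and guide are now close to the red mark. I'll push another 10.5°, back off, lift and check.

```bash

python3 -m handwheel '[[[0.003,-0.047,0],[0,0,-0.007]],[[0.003,-0.094,0],[0,0,-0.014]],[[0.002,-0.14,0],[0,0,-0.021]],[[-0.002,-0.197,0],[0,0,-0.029]],[[-0.002,-0.197,0],[0,0,-0.029]]]'
python3 - <<'E'
from h import *
lever(217,.0175)
E
python3 -m handwheel '[[[0,0.1,0],[0,0,0]],[[0,0.25,0],[0,0,0]],[[0,0.3,-0.12],[0,0,0]],[[0,0.3,-0.3],[0,0,0]],[[0,0.35,-0.5],[0,0,0]]]'
python3 -m handwheel '[[[-0.05,0.15,0],[0,0,0]],[[-0.15,0.3,0],[0,0,0]],[[-0.25,0.45,0],[0,0,0]],[[-0.35,0.6,0],[0,0,0]],[[-0.45,0.75,0],[0,0,0]]]'
python3 - <<'E'
from h import *
goto(.5,.2,.2,208)
t=grab('top','top3'); 
cv2.imwrite('pics/t3.png',cv2.resize(t['color'][140:240,280:410,::-1],(780,600),interpolation=cv2.INTER_CUBIC))
E
```

```text
clock: 5.58
tool_pos: [0.4664, -0.0804, 0.0645]
orientation: [-180.0, -0.0, -143.2]
force: [0.9, 0.3, -0.5]
opening: 0.0002
t 5.5833 at [ 0.4664 -0.0804  0.0645] [-1.7999e+02 -1.0000e-02 -1.4316e+02] F [ 0.9  0.3 -0.5] open 0.0002
shares [-0.0078  0.0009  0.0023] [-0.     -0.     -0.0005] mm [-1.6  0.2  0.5] deg [-0.01 -0.01 -0.16]
clock: 6.0
tool_pos: [0.4224, -0.0237, 0.1646]
orientation: [179.9, -0.2, -143.3]
force: [2.5, 0.8, -0.5]
opening: 0.0002
clock: 6.42
tool_pos: [0.4051, 0.152, 0.1649]
orientation: [180.0, 0.1, -143.4]
force: [0.9, 0.1, 0.3]
opening: 0.0002
t 6.4167 at [0.4051 0.152  0.1649] [ 1.7998e+02  5.0000e-02 -1.4336e+02] F [0.9 0.1 0.3] open 0.0002
shares [-0.5241 -0.0907 -0.1752] [0.0001 0.0001 0.024 ] mm [-104.8  -18.1  -35. ] deg [0.02 0.05 8.64]
```

View pics/t3.png

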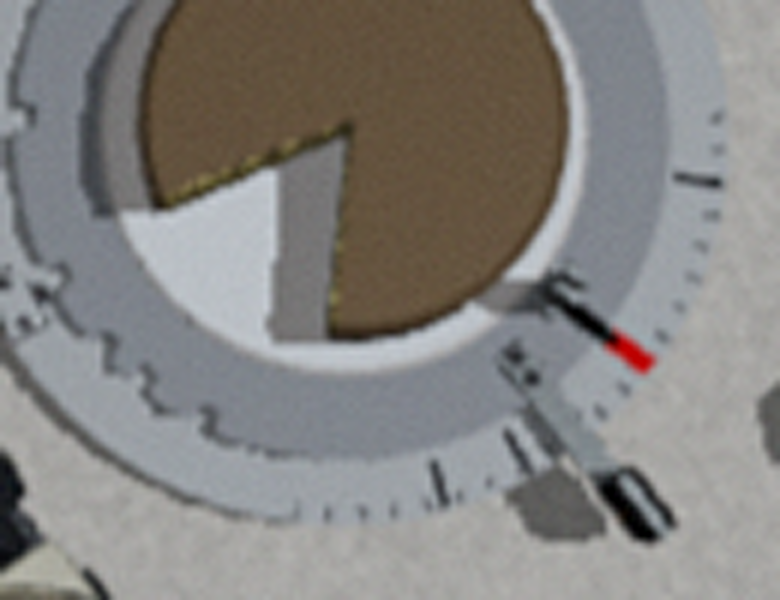

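The pointer tip at crop (608,335) lines up with the red mark at (632,353). The arm is clear and the wheel hasn't moved. I'll put a number on the alignment and work out the latch approach.

```bash
cat >> h.py <<'E'
def latch(r,z=.046,az=118.7):
    a=np.radians(az); goto(*(C+r*np.array([np.cos(a),np.sin(a)])),z,az+90)
def pm(t):
    P=cloud(t); r=np.hypot(*(P[...,:2]-C).transpose(2,0,1)); az=np.degrees(np.arctan2(P[...,1]-C[1],P[...,0]-C[0]))%360
    q=(r>.195)&(r<.235)&(P[...,2]>.068)&(P[...,2]<.09)&(az>195)&(az<240)
    H=cv2.cvtColor(t['color'],cv2.COLOR_RGB2HSV); m=(r<.2)&((H[...,0]<6)|(H[...,0]>174))&(H[...,1]>150)&(H[...,2]>80)
    p=ray(t,np.argwhere(m)[:,::-1].mean(0),.023)[0][:2]-C
    k=(r>.12)&(r<.165)&(az>215)&(az<250)&(H[...,2]<45); kp=ray(t,np.argwhere(k)[:,::-1],.037)[:,:2]-C
    b=(r>.18)&(r<.22)&(abs(H[...,0].astype(int)-112)<12)&(H[...,1]>110)&(az<140); bp=ray(t,np.argwhere(b)[:,::-1].mean(0),.06)[0][:2]-C if b.any() else np.zeros(2)
    print('tab az+15',(az[q].mean()+15).round(2),q.sum(),'red az',(np.degrees(np.arctan2(p[1],p[0]))%360).round(2),'pointer az',np.median(np.degrees(np.arctan2(kp[:,1],kp[:,0]))%360).round(2),k.sum(),'blue r',np.hypot(*bp).round(4),b.sum())
E
python3 - <<'E'
from h import *
pm(pickle.load(open('top3.pkl','rb'))); latch(.24,z=.12); latch(.24)
E
```

```text
tab az+15 232.24 77 red az 232.98 pointer az 231.92 22 blue r 0.2029 32
t 6.4667 at [0.4064 0.157  0.1652] [ 179.98    0.19 -143.25] F [1.2 7.  1.5] open 0.0004
shares [-0.7757 -0.0242  0.2287] [0.0001 0.0005 0.0224] mm [-155.1   -4.8   45.7] deg [0.03 0.19 8.05]
t 6.4667 at [0.4064 0.157  0.1652] [ 179.98    0.19 -143.25] F [1.2 7.  1.5] open 0.0004
shares [-0.7745 -0.0243  0.5987] [0.0001 0.0005 0.0224] mm [-154.9   -4.9  119.7] deg [0.03 0.19 8.05]
```

The pointer is within 0.7–1.0° (2–3 mm) of the red mark, inside the latch's 6 mm of centring. Now for the latch.

```bash

python3 -m handwheel '[[[-0.15,0,0],[0,0,0.008]],[[-0.31,-0.01,0],[0,0,0.015]],[[-0.47,-0.02,0],[0,0,0.022]],[[-0.62,-0.024,0],[0,0,0.022]],[[-0.775,-0.024,0],[0,0,0.022]]]'
python3 -m handwheel '[[[0,0,0.12],[0,0,0]],[[0,0,0.28],[0,0,0]],[[0,0,0.44],[0,0,0]],[[0,0,0.55],[0,0,0]],[[0,0,0.595],[0,0,0]]]'
python3 - <<'E'
from h import *
latch(.206+.0095)
s=grab('scene','scene4'); 
cv2.imwrite('pics/s4.png',cv2.resize(s['color'][180:290,270:420,::-1],(750,550),interpolation=cv2.INTER_CUBIC))
E
```

```text
clock: 6.88
tool_pos: [0.5336, 0.2403, 0.1642]
orientation: [-180.0, -0.0, -151.3]
force: [0.1, 0.3, 1.2]
opening: 0.0007
clock: 7.3
tool_pos: [0.5308, 0.2381, 0.0419]
orientation: [-180.0, -0.3, -151.3]
force: [0.6, -0.7, -0.3]
opening: -0.0003
t 7.3 at [0.5308 0.2381 0.0419] [-179.95   -0.33 -151.28] F [ 0.6 -0.7 -0.3] open -0.0003
shares [-0.0319 -0.0947 -0.0206] [-0.0001 -0.0009  0.0001] mm [ -6.4 -18.9  -4.1] deg [-0.05 -0.33  0.02]
```

View pics/s4.png

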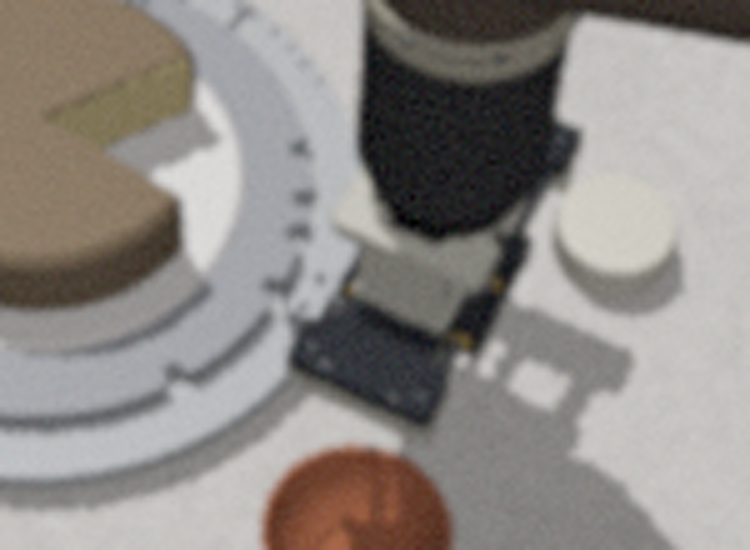

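The gripper stands outside the latch plate, clear of the goat cheese at crop (615,225) and the bowl at (360,510). I'll correct the sideways and height error, then push in.

```bash

python3 -m handwheel '[[[-0.015,-0.02,-0.01],[0,0,0]],[[-0.03,-0.04,-0.02],[0,0,0]],[[-0.03,-0.06,-0.02],[0,0,0]],[[-0.03,-0.08,-0.02],[0,0,0]],[[-0.03,-0.09,-0.02],[0,0,0]]]'
python3 -m handwheel '[[[0,-0.01,0],[0,0,0]],[[0,-0.02,0],[0,0,0]],[[0,-0.03,0],[0,0,0]],[[0,-0.03,0],[0,0,0]]]'
python3 -m handwheel '[[[0,-0.01,0],[0,0,0]],[[0,-0.02,0],[0,0,0]],[[0,-0.03,0],[0,0,0]],[[0,-0.03,0],[0,0,0]]]'
python3 - <<'E'
from h import *
latch(.194+.0095)
E
```

```text
clock: 7.77
tool_pos: [0.548, 0.2263, 0.0509]
orientation: [180.0, 0.1, -151.2]
force: [-1.1, 1.3, 1.2]
opening: 0.0003
clock: 8.1
tool_pos: [0.5502, 0.2209, 0.0497]
orientation: [-180.0, 0.0, -151.1]
force: [0.1, 1.3, 0.9]
opening: 0.0002
clock: 8.43
tool_pos: [0.5529, 0.2157, 0.0495]
orientation: [180.0, -0.0, -151.1]
force: [-0.9, 1.6, 2.2]
opening: 0.0003
t 8.4333 at [0.5529 0.2157 0.0495] [ 1.8000e+02 -1.0000e-02 -1.5113e+02] F [-0.9  1.6  2.2] open 0.0003
shares [ 0.0115 -0.0036  0.0177] [ 0.     -0.      0.0005] mm [ 2.3 -0.7  3.5] deg [ 0.   -0.01  0.17]
```

Force is about 2 N, which matches the latch's friction. I'll keep going in small steps until it rises at the stop.

```bash

python3 -m handwheel '[[[0,-0.007,0],[0,0,0]],[[0,-0.007,0],[0,0,0]],[[0,-0.007,0],[0,0,0]]]'
python3 -m handwheel '[[[0,-0.007,0],[0,0,0]],[[0,-0.007,0],[0,0,0]],[[0,-0.007,0],[0,0,0]]]'
python3 -m handwheel '[[[0,-0.007,0],[0,0,0]],[[0,-0.007,0],[0,0,0]],[[0,-0.007,0],[0,0,0]]]'
python3 - <<'E'
from h import *
latch(.194+.0095)
E
```

```text
clock: 8.68
tool_pos: [0.5531, 0.2157, 0.0496]
orientation: [179.9, 0.0, -151.1]
force: [-5.8, 8.7, 3.1]
opening: 0.0002
clock: 8.93
tool_pos: [0.5531, 0.2155, 0.0496]
orientation: [179.9, 0.0, -151.1]
force: [-10.8, 13.5, 5.5]
opening: 0.0006
clock: 9.18
tool_pos: [0.5532, 0.2154, 0.0496]
orientation: [179.8, 0.0, -151.1]
force: [-17.3, 18.4, 7.7]
opening: 0.0005
t 9.1833 at [0.5532 0.2154 0.0496] [ 1.7977e+02  5.0000e-02 -1.5114e+02] F [-17.3  18.4   7.7] open 0.0005
shares [ 0.0121 -0.0016  0.0181] [0.0006 0.0001 0.0004] mm [ 2.4 -0.3  3.6] deg [0.23 0.05 0.16]
```

There is a hard stop 0.3 mm from the computed fully-in position; the rim would have stopped it 7 mm or more earlier. Backing straight out, lifting, and checking.

```bash

python3 -m handwheel '[[[0,0.05,0],[0,0,0]],[[0,0.12,0],[0,0,0]],[[0,0.2,-0.05],[0,0,0]],[[0,0.2,-0.2],[0,0,0]],[[0,0.2,-0.38],[0,0,0]]]'
python3 -m handwheel '[[[0.02,0.05,-0.15],[0,0,0]],[[0.1,0.15,-0.3],[0,0,0]],[[0.2,0.3,-0.4],[0,0,0]],[[0.3,0.45,-0.45],[0,0,0]],[[0.3,0.45,-0.45],[0,0,0]]]'
python3 - <<'E'
from h import *
goto(.45,.3,.2,208)
t=grab('top','top5'); pm(t)
cv2.imwrite('pics/t5.png',cv2.resize(t['color'][130:280,220:420,::-1],(800,600),interpolation=cv2.INTER_CUBIC))
E
```

```text
clock: 9.6
tool_pos: [0.5336, 0.2467, 0.1238]
orientation: [-179.9, -0.4, -151.1]
force: [1.0, 0.3, -0.9]
opening: 0.0005
clock: 10.02
tool_pos: [0.4368, 0.2994, 0.2187]
orientation: [179.9, 0.2, -151.0]
force: [0.7, -0.3, -0.7]
opening: 0.0001
t 10.0167 at [0.4368 0.2994 0.2187] [ 179.89    0.24 -150.98] F [ 0.7 -0.3 -0.7] open 0.0001
shares [-0.0587 -0.0297  0.0935] [0.0003 0.0007 0.0028] mm [-11.7  -5.9  18.7] deg [0.11 0.24 1.02]
tab az+15 232.7 76 red az 233.03 pointer az 232.35 21 blue r 0.1904 32
```

View pics/t5.png

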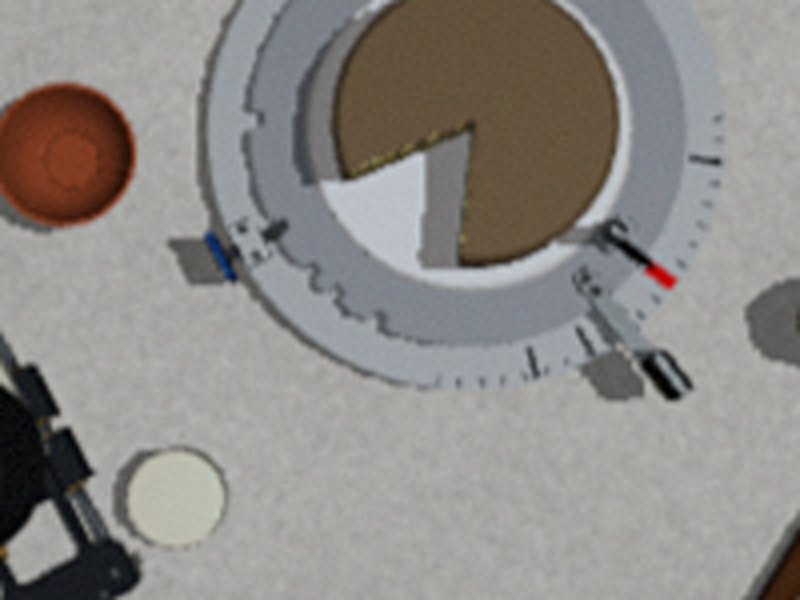

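The latch plate at crop (222,257) has moved in by 12.5 mm, with its nose in the notch at (275,232). The pointer meets the red mark at (655,272). The wheel, goat cheese and bowl haven't moved, and the arm is clear and high.

```bash
python3 -c "
from plant import *
print(close_job(), get_obs()['force'])"
```

```text
the job is handed in; nothing more can be done
the job is handed in; nothing more can be done
```

The ring's pointer is on the red mark, the blue latch is fully in, and the job is handed in at about 10 s of robot time.

**Ring:** I pushed the lever tab from its clockwise side with the closed fingertips, about 48° round the arc at roughly 2 N, without gripping it. That left the pointer 0.7–1.0° (2–3 mm) short of the mark, within the 6 mm that the latch can centre. I left the rest to the latch rather than push again.

**Latch:** The plate moved at about 2 N, then met a hard stop 0.3 mm from its computed fully-in position. The highest force I read was about 26 N.

**Last checks (top camera):**
- **Latch travel:** the plate is 12.5 mm further in, against a nominal 12 mm, and its nose is in the notch.
- **Pointer:** the ring turned another 0.45° as the latch went in. The pointer measures 232.4–232.7° against the red mark at 233.0°, which is within what I can measure.
- **Surroundings:** the wheel, goat cheese and bowl look unmoved in that picture. I did not recheck the wedge, jar or knife at the end, but the arm did not come close to them.
- **Arm:** it stood clear with the fingertips about 0.2 m up, and force readings were near zero.

One measurement disagreed: the red mark came out at 167–168 mm from the axis instead of 160 mm. I did not find out why. I relied on its direction only, which agreed with the latch's to about 1°.

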